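# Set the iris of a stone-inspection light and switch it on

## Task

Get the round black light base ready for looking at the green stone: with the fingertips push the upright yellow lever of its iris ring around until its yellow pointer lines up with the red mark on the scale, then press the green button of the separate lamp switch fully down and let it come up again. Do not lift, tip or shove the light base, and leave the stone and everything else on the bench where they are.

Things in the scene. Friction and masses are not known exactly. Their poses are not given: they have to be found in the camera images.
- lamp: round black light base, 220 mm across, 45 mm high, loose on the bench (slides at 3 to 6 N from the side). Origin: centre of its underside, on the axis of the iris ring. Its own -x is the middle of the scale: white ticks every 10 degrees, 80 degrees to either side. On top a white window 88 mm across and around it the aluminium iris ring, 132 mm across, tops 60 mm above the bench
- iris (a joint): angle of the iris ring with its lever, rad; 0 when the lever points along the base's own -x axis, grows counter-clockwise seen from above; stops at -1.25 and +1.25. It stays where it is left; about 1 N at the lever turns it, either way. The lever starts clockwise of the red mark (at a lower value) by 0.7 to 1.9 rad
- lever_knob (a point): top of the lever: a yellow upright round post, 12 mm across, 70 mm from the ring's axis, top 105 mm above the bench, free to push from 62 mm above the bench to the top
- pointer_tip (a point): outer tip of the yellow pointer on the ring, 90 mm from the axis, on the same radius as the lever, 5 mm wide, 50 mm above the bench
- red_mark (a point): inner end of the red mark on the scale, 90 mm from the axis, 50 mm above the bench; the mark is a flat bar 8 mm wide and 18 mm long pointing outward. The pointer tip coincides with this point when it is lined up. The mark cannot be pushed
- switch_top (a point): centre of the top of the green button, 36 mm across, in a black housing 52 mm across and 12 mm high, the button's top 22 mm above the bench, fixed to the bench, to the left or right of the light base
- switch (a joint): travel of the button, m: 0 up, 0.006 fully down; springs back by itself; fully down takes 5 N, straight down
- stone: green stone, 28 mm across and 11 mm high, lying loose in the middle of the window; origin: centre of its underside
- jar: amber jar, 48 mm across and 85 mm high, on the opposite side to the switch; origin: centre of its underside
- flux: small white jar with a blue label, 40 mm across and 75 mm high, beyond the light base; origin: centre of its underside
- phone: phone lying flat, 150 x 72 x 9 mm, beyond the light base; origin: centre of its underside
- pliers: blue-handled cutters lying flat, 137 x 56 mm, 14 mm high, long along their x; origin: on the bench at the pivot end of the handles
- pen: marker pen lying flat, 135 mm long along its x, 13 mm thick; origin: on the bench under its middle, 18 mm from its true centre
- cup: open brown wooden cup, 70 mm across and 75 mm high, beyond the light base; origin: centre of its underside

How it is judged (in metres and radians):
On the way, in this order (a step that is already met when the one before it is completed fails the run):
1. the pointer rests on the red mark (distance between pointer_tip and red_mark below 0.0045 m and velocity of joint iris between -0.05 and 0.05 rad/s), for 0.3 s.
2. the button is pressed down with the pointer on the mark (value of joint switch above 0.0045 m and distance between pointer_tip and red_mark below 0.0045 m), for 0.05 s.
At the end, for the whole second after the job is handed in: Pointer tip within 4.5 mm of the inner end of the red mark and still; then the button pressed (4.5 of its 6 mm) and up again; the light base flat, within 30 mm of where it was, the stone within 15 mm of its middle, no other thing moved over 20 mm (all of step 1 and value of joint switch below 0.0015 m and height (world z) of lamp below 0.004 m and angle between lamp's own z axis and vertical below 0.03 rad and distance of lamp from where it was at the start of the episode below 0.03 m and linear speed of lamp below 0.01 m/s and horizontal distance between stone and lamp below 0.015 m and distance of each of jar, flux, phone, pliers, pen, cup from where it was at the start of the episode below 0.02 m); the robot touches nothing.
It fails at once if the light base is lifted or tipped (height (world z) of lamp above 0.008 m or angle between lamp's own z axis and vertical above 0.1 rad).
It fails at once if the light base is shoved more than 30 mm over the bench (distance of lamp from where it was at the start of the episode above 0.03 m).
It fails at once if the stone is moved off its place on the window (15 mm) or lifted (horizontal distance between stone and lamp above 0.015 m or z of stone in the frame of lamp above 0.07 m).
It fails at once if a jar, the phone, the cutters, the pen or the cup is moved more than 20 mm (distance of any of jar, flux, phone, pliers, pen, cup from where it was at the start of the episode above 0.02 m).
It also fails if it takes over 48 s, if anything falls off the work surface, if the arm or the gripper's body presses on something with over 40 N, if the wrist force passes 120 N, or if a joint passes its speed limit or range.

## Robot

A 6-joint arm with a two-finger parallel gripper is mounted at the origin on the work surface. World frame = base frame: x ahead of the robot, y to its left, z up, the work surface at z = 0. Lengths are in m, angles in degrees, forces in N, time in s.
With the tool pointing down it reaches from about 0.2 to 0.875 m from the base axis. Payload 3.4 kg.
Tool frame: the origin (TCP) lies midway between the tips of the shut fingers; the grasp point (between the pads) lies ctrl.pinch_z behind it (ctrl.pinch_z is the distance from the TCP to the grasp point, in m); z points along the fingers, y is the direction in which the jaws open and shut (so a half turn about z gives the same grasp; the last joint's range is limited). The gripper opens to 94 mm and grips with 3 to 60 N. Pads are 16 mm wide; open, the fingers measure 119 mm over their backs; the gripper's body (75 mm by 177 mm) begins 78 mm behind the grasp point.
Start: joints at [-77.349, 15.808, 86.224, -0, 77.962, -6.933], TCP at [0.193, -0.542, 0.205] pointing down, gripper open.
Joint ranges: [-165.64, 165.64], [-43.16, 119.46], [12.63, 154.43], [-67.54, 247.53], [6.08, 155.33], [-154.97, 154.97]. Speed limits (degrees/s): [147.25, 147.25, 180, 180, 180, 180].

## Interface

Orientations are given as [roll, pitch, yaw] about the fixed x, y, z axes, in that order (R = Rz(yaw) Ry(pitch) Rx(roll)).
In Python, from cell import monitor, cams, ticket, ctrl gives the robot as it stands.
- The arm moves only by the shell command python3 -m jog 'ROWS'. ROWS is JSON, a list of rows, each an object with "offset": the shift along the tool's x, y, z in m, a list of three; "dr": the turn, a rotation vector about the tool's x, y, z in rad, a list of three; "claw": the finger opening in m, from 0 to 0.094. A call has 1 to 20 rows; each row shifts and turns the pose as measured when the row begins, along the tool's axes as they then stand; what a row does not reach is not made up. A row lasts 1/12 s, in which the tool goes at most 41.7 mm and 7.16 degrees, less where a joint would pass 70% of its speed; a pose out of reach is approached as far as the arm can. A call with a gripper value outside its range is refused whole. The fingers move at their own pace and stop on an object; the grip force is fixed at half the most. Time passes only in rows, so rows that do not move let the fingers close. It gives the time, the measured TCP pose, the force and the opening at its end, in the units of the state.
- monitor.sense(): the state, without advancing time (a new reading comes with each control period).
- cams.capture(name): name is "scene" or "top" or "wrist"; returns a dict with "pixels" (400x640x3 uint8, red, green, blue), "fx", "fy", "cx", "cy" (pixels), "R" (3x3) and "t" (3): a world point X has camera coordinates R X + t. Camera axes: x right, y down, z forward; pixel columns grow to the right and rows downward; lengths in m; the calibration is good to about 2 mm. A picture is of the moment at which its call begins. There is no depth.
- ticket.finish_job(): hands the job in, once; it reports no verdict.
Trained networks look in a picture, given as the dict that the camera call returned (one of the last four; its "shot" number tells which), for a name from the list of things; names that differ only in an ending like _2 or _b are one class to them, and where a whole thing is asked for, a point or a joint stands for the part that bears it (a point fixed in the world has none). Each returns a list of dicts, best first, with "score" (0 to 1); they miss things now and then, are a little off and sometimes report something else, mostly with a low value. They report only what shows in the picture. A call takes as long as a camera call.
- cams.masks_of(query, picture): "mask" (400x640 bool, what is visible of it) and "at" ([column, row] in pixels, amid what is visible of it).
The state is a dict: "clock": time; "joints": joint angles; "qvel": joint speeds; "joint_torque": joint torques, N m; "eef_pos": TCP position; "tcp_rot": TCP orientation; "ft_force": force on the tool from outside, world axes, zero at the start; "wrist_torque": the same for the moment, N m; "opening": opening from 0.0 (shut) to 1.0 (fully open).
Only numpy, scipy, OpenCV 4.12 (cv2) and the standard library are available. Lean on these libraries where they do the work, as an engineer would, in place of code of your own. Each camera call takes 0.05 s, during which the arm holds its last target.

## Working session

There is one attempt and no reset: what is moved stays moved. The work goes in short steps, Python scripts to look and compute and a shell command to move; the robot and the scene stay as the last step left them, time stands still between calls to the robot, and variables do not carry over. Pictures are saved under pics/ and viewed, and the job is handed in when it is done.

```bash
ls; mkdir -p pics
python3 - <<'E'
from cell import monitor,cams,ctrl
import cv2
print(monitor.sense(), ctrl.pinch_z)
for n in("scene","top","wrist"):
    c=cams.capture(n); cv2.imwrite(f"pics/{n}0.png",c["pixels"][:,:,::-1]); print(n,c["fx"],c["cx"],c["cy"],c["R"],c["t"])
E
```

```text
pics
{'clock': 0.0, 'joints': array([-7.73490330e+01,  1.58454850e+01,  8.62949965e+01,  8.32504255e-04,
        7.79624173e+01, -6.93259059e+00]), 'qvel': array([ 0.00074874, -0.02312248, -0.08605688,  0.04377978,  0.00027396,
       -0.00154643]), 'joint_torque': array([-1.97883921e-03, -4.04589057e+01, -2.37228566e+01,  6.99333195e-02,
        3.44047265e-02, -1.15700577e-04]), 'eef_pos': array([ 0.19260388, -0.54117011,  0.20462758]), 'tcp_rot': array([-1.79897952e+02, -1.32279723e-02,  1.95833715e+01]), 'ft_force': array([ 0.5483712 , -0.48718919, -0.16525562]), 'wrist_torque': array([0.00553981, 0.04208351, 0.03056805]), 'opening': 1.0017588709142866} 0.0188
scene 403.5034533703103 316.6551701853679 198.21709440170883 [[-0.80239149  0.59679605  0.00154226]
 [ 0.49613264  0.6684815  -0.55406217]
 [-0.33169309 -0.4438096  -0.83247386]] [ 0.45013276 -0.23097116  1.27124122]
top 385.3957929912582 319.78864013942695 198.5113816582194 [[-0.01673176 -0.99985363 -0.00357445]
 [-0.99822414  0.01690869 -0.05711974]
 [ 0.05717182  0.00261238 -0.99836094]] [0.0088609  0.55770841 0.86203972]
wrist 319.9478448200847 317.8402062079786 202.83653598014845 [[ 3.34832076e-01 -9.42277752e-01 -3.44108165e-04]
 [-9.12519582e-01 -3.24348719e-01  2.49210596e-01]
 [-2.34937211e-01 -8.31296958e-02 -9.68449256e-01]] [-0.57521673 -0.02560387  0.39034114]
```

View pics/top0.png

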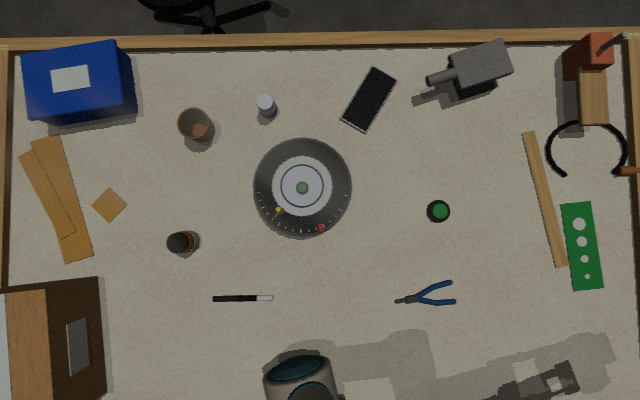

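View pics/scene0.png

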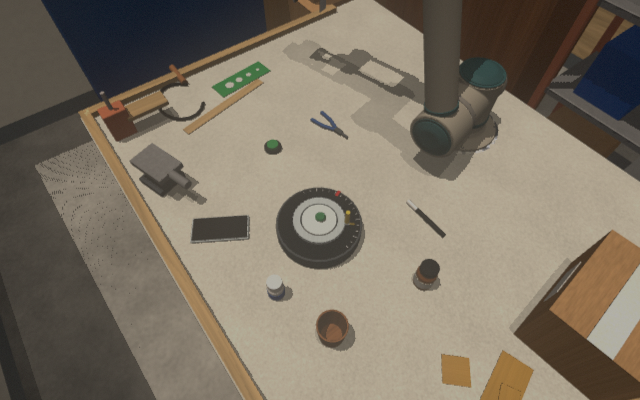

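```bash
cat > h.py <<'E'
import numpy as np,cv2
def onplane(c,uv,z):
    R=np.array(c["R"]);t=np.array(c["t"]);d=R.T@np.array([(uv[0]-c["cx"])/c["fx"],(uv[1]-c["cy"])/c["fy"],1]);o=-R.T@t
    return o+d*(z-o[2])/d[2]
def proj(c,X):
    p=np.array(c["R"])@np.array(X)+np.array(c["t"]); return np.array([c["fx"]*p[0]/p[2]+c["cx"],c["fy"]*p[1]/p[2]+c["cy"]])
def tri(obs):
    A=[];b=[]
    for c,uv in obs:
        R=np.array(c["R"]);t=np.array(c["t"])
        for k,(f,cc) in enumerate(((c["fx"],c["cx"]),(c["fy"],c["cy"]))):
            m=(uv[k]-cc)/f; A.append(R[k]-m*R[2]); b.append(m*t[2]-t[k])
    return np.linalg.lstsq(np.array(A),np.array(b),rcond=None)[0]
E
python3 - <<'E'
from cell import cams
from h import *
for n in("top","scene"):
    c=cams.capture(n)
    for q,z in(("lamp",.03),("stone",.066),("lever_knob",.1),("pointer_tip",.05),("red_mark",.05),("switch_top",.02),("jar",.04),("pen",.006),("pliers",.007)):
        for r in cams.masks_of(q,c)[:2]:
            print(n,q,round(r["score"],2),np.round(r["at"],1),r["mask"].sum(),onplane(c,r["at"],z).round(4))
    im=c["pixels"]; hsv=cv2.cvtColor(im,cv2.COLOR_RGB2HSV)
    x0,y0=(242,127) if n=="top" else (265,175)
    cv2.imwrite(f"pics/{n}_crop.png",cv2.resize(im[y0:y0+120,x0:x0+120,::-1],None,fx=5,fy=5,interpolation=cv2.INTER_NEAREST))
    for nm,lo,hi in(("yel",(22,150,100),(35,255,255)),("red",(0,150,100),(6,255,255)),("green",(45,90,50),(85,255,255))):
        m=cv2.inRange(hsv,lo,hi); k,l,s,ce=cv2.connectedComponentsWithStats(m)
        for i in range(1,k):
            if s[i,4]>2 and 240<ce[i][0]<460: print(n,nm,s[i],ce[i].round(2))
E
```

```text
top lamp 0.92 [299.4 185.6] 7683 [0.5868 0.0447 0.03  ]
top stone 0.61 [301.6 188.9] 121 [0.5763 0.0381 0.066 ]
top stone 0.55 [368.   99.2] 1974 [ 0.7699 -0.1093  0.066 ]
top lever_knob 0.91 [283.5 193.7] 1509 [0.5642 0.0739 0.1   ]
top lever_knob 0.43 [433.2 209.1] 234 [ 0.5272 -0.2333  0.1   ]
top pointer_tip 0.86 [307.2 208.4] 1479 [0.5346 0.0273 0.05  ]
top jar 0.74 [180.5 239.9] 584 [0.4702 0.308  0.04  ]
top jar 0.58 [265.6 106.5] 389 [0.7656 0.1177 0.04  ]
top pen 0.75 [244.2 298.6] 371 [0.3335 0.175  0.006 ]
top pliers 0.74 [425.6 297.6] 564 [ 0.3294 -0.2365  0.007 ]
top pliers 0.56 [195.8 126.4] 1009 [0.7314 0.2854 0.007 ]
top yel [275 207   6   5  24] [277.67 208.88]
top red [318 224   6   8  28] [320.25 227.29]
top green [433 203  15  16 190] [439.93 210.55]
scene lamp 0.8 [319.5 226.9] 5432 [0.5857 0.0454 0.03  ]
scene stone 0.22 [219.  225.9] 1343 [ 0.7948 -0.0879  0.066 ]
scene lever_knob 0.98 [324.2 234.6] 1176 [0.6135 0.0999 0.1   ]
scene pointer_tip 0.82 [326.1 237.3] 1251 [0.5972 0.0875 0.05  ]
scene pointer_tip 0.46 [275.7 287.1] 390 [0.7676 0.1209 0.05  ]
scene switch_top 0.67 [271.6 145.2] 114 [ 0.5296 -0.2662  0.02  ]
scene jar 0.86 [427.2 270.9] 598 [0.4562 0.2973 0.04  ]
scene pen 0.84 [423.1 214.6] 281 [0.3319 0.1698 0.006 ]
scene pliers 0.63 [327.2 125.9] 213 [ 0.3417 -0.2397  0.007 ]
scene yel [346 211   4   3  11] [347.64 212.09]
scene red [336 191   4   5  12] [337.25 193.17]
scene green [213  62  56  35 610] [240.98  78.51]
scene green [267 140  11   8  69] [271.96 143.55]
```

View pics/top_crop.png

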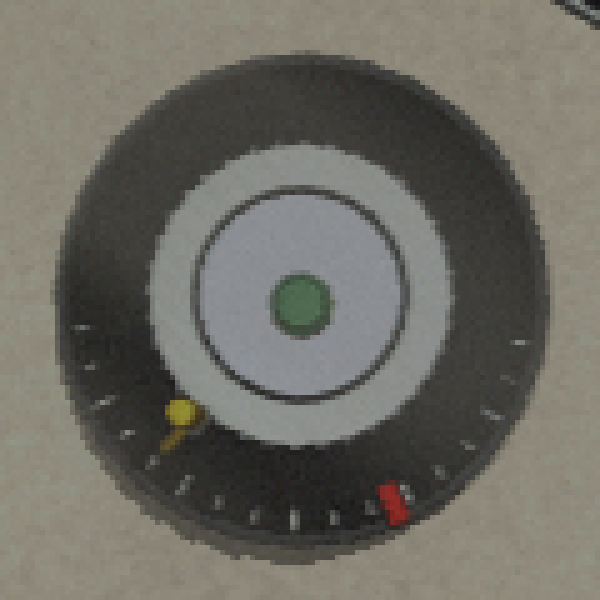

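View pics/scene_crop.png

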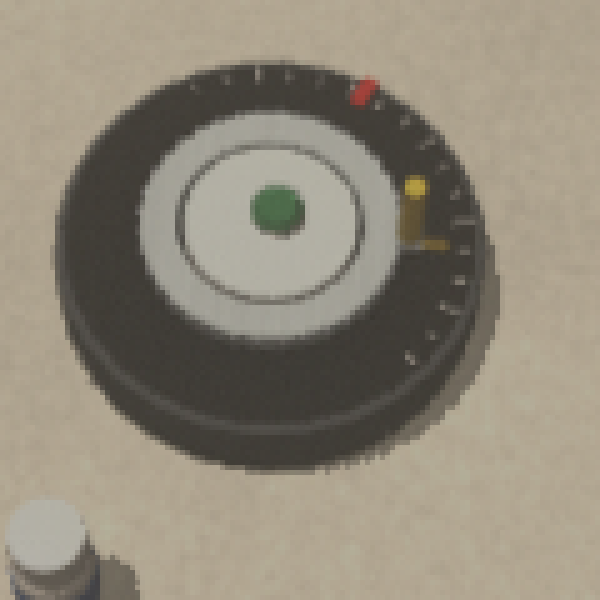

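```bash
cat >> h.py <<'E'
def ring(c,seed):
    im=c["pixels"]; v=im.max(2); h=cv2.cvtColor(im,cv2.COLOR_RGB2HSV)
    m=np.zeros(v.shape,np.uint8)
    # predicted center, restrict to radius 60px
    yy,xx=np.mgrid[:400,:640]
    P=np.array([proj(c,[seed[0]+.08*np.cos(a),seed[1]+.08*np.sin(a),.06]) for a in np.linspace(0,6.28,60)],np.int32)
    reg=np.zeros_like(m); cv2.fillPoly(reg,[P],1)
    m=((v>105)&(reg>0)&(h[...,1]<80)).astype(np.uint8)
    cs,_=cv2.findContours(m,cv2.RETR_EXTERNAL,cv2.CHAIN_APPROX_NONE)
    k=max(cs,key=cv2.contourArea); 
    pts=np.array([onplane(c,p[0],.06)[:2] for p in cv2.convexHull(k)])
    A=np.c_[2*pts,np.ones(len(pts))]; s=np.linalg.lstsq(A,(pts**2).sum(1),rcond=None)[0]
    return s[:2],np.sqrt(s[2]+s[:2]@s[:2])
E
python3 - <<'E'
from cell import cams
from h import *
ct=cams.capture("top");cs=cams.capture("scene")
C=[]
for c in(ct,cs): r=ring(c,(.586,.045)); print(r); C.append(r[0])
C=np.mean(C,0)
for nm,a,b,z,rr in(("knob",(277.67,208.6),(347.9,212.3),.105,.07),("red",(320.6,227.3),(337.5,193.3),.05,.099)):
    for c,u in((ct,a),(cs,b)):
        p=onplane(c,u,z)[:2];d=p-C;print(nm,p.round(4),np.linalg.norm(d).round(4),np.degrees(np.arctan2(d[1],d[0])).round(1))
    print(tri([(ct,a),(cs,b)]).round(4))
for c,u in((ct,(438.5,211)),(cs,(272,144))): print("sw",onplane(c,u,.02))
E
```

```text
(array([0.58470872, 0.03839808]), np.float64(0.06512161873850207))
(array([0.58389194, 0.03894208]), np.float64(0.066216215682634))
knob [0.5335 0.0857] 0.0692 137.2
knob [0.5329 0.0876] 0.071 136.4
[0.5329 0.0864 0.1035]
red [ 0.4929 -0.0013] 0.0997 -156.4
red [0.4935 0.0013] 0.0982 -157.6
[ 0.4924 -0.0009  0.0465]
sw [ 0.52472254 -0.26843294  0.02      ]
sw [ 0.52606206 -0.26948047  0.02      ]
```

```bash
python3 -m jog '[{"offset":[0.0265,-0.0239,0],"dr":[0,0,0],"claw":0.05},{"offset":[0.0265,-0.0239,0],"dr":[0,0,0],"claw":0.03},{"offset":[0.0265,-0.0239,0],"dr":[0,0,0],"claw":0.03},{"offset":[0.0265,-0.0239,0],"dr":[0,0,0],"claw":0.03},{"offset":[0.0265,-0.0239,0],"dr":[0,0,0],"claw":0.03},{"offset":[0.0265,-0.0239,0],"dr":[0,0,0],"claw":0.03},{"offset":[0.0265,-0.0239,0],"dr":[0,0,0],"claw":0.03},{"offset":[0.0265,-0.0239,0],"dr":[0,0,0],"claw":0.03},{"offset":[0.0265,-0.0239,0],"dr":[0,0,0],"claw":0.03},{"offset":[0.0265,-0.0239,0],"dr":[0,0,0],"claw":0.03},{"offset":[0.0265,-0.0239,0],"dr":[0,0,0],"claw":0.03},{"offset":[0.0265,-0.0239,0],"dr":[0,0,0],"claw":0.03},{"offset":[0.0265,-0.0239,0],"dr":[0,0,0],"claw":0.03},{"offset":[0.0265,-0.0239,0],"dr":[0,0,0],"claw":0.03},{"offset":[0.0265,-0.0239,0],"dr":[0,0,0],"claw":0.03},{"offset":[0.0265,-0.0239,0],"dr":[0,0,0],"claw":0.03},{"offset":[0.0265,-0.0239,0],"dr":[0,0,0],"claw":0.03},{"offset":[0.0265,-0.0239,0],"dr":[0,0,0],"claw":0.03}]'
python3 -m jog '[{"offset":[0,0,0],"dr":[0,0,-0.12],"claw":0.03},{"offset":[0,0,0],"dr":[0,0,-0.12],"claw":0.03},{"offset":[0,0,0],"dr":[0,0,-0.12],"claw":0.03},{"offset":[0,0,0],"dr":[0,0,-0.12],"claw":0.03},{"offset":[0,0,0],"dr":[0,0,-0.12],"claw":0.03},{"offset":[0,0,0],"dr":[0,0,-0.12],"claw":0.03},{"offset":[0,0,0],"dr":[0,0,-0.12],"claw":0.03},{"offset":[0,0,0],"dr":[0,0,-0.12],"claw":0.03},{"offset":[0,0,0],"dr":[0,0,-0.12],"claw":0.03},{"offset":[0,0,0],"dr":[0,0,-0.12],"claw":0.03},{"offset":[0,0,0],"dr":[0,0,-0.12],"claw":0.03},{"offset":[0,0,0],"dr":[0,0,-0.12],"claw":0.03},{"offset":[0,0,0],"dr":[0,0,-0.12],"claw":0.03},{"offset":[0,0,0],"dr":[0,0,-0.12],"claw":0.03},{"offset":[0,0,0],"dr":[0,0,-0.12],"claw":0.03},{"offset":[0,0,0],"dr":[0,0,-0.12],"claw":0.03},{"offset":[0,0,0],"dr":[0,0,-0.12],"claw":0.03}]'
```

```text
clock: 2.75
eef_pos: [0.5104, 0.0396, 0.2045]
tcp_rot: [179.3, -0.3, 18.8]
ft_force: [0.2, -1.0, -0.1]
opening: 0.315
clock: 4.17
eef_pos: [0.5148, 0.0503, 0.2045]
tcp_rot: [179.8, 0.7, 140.6]
ft_force: [0.3, -1.3, -0.3]
opening: 0.319
```

```bash
python3 -m jog '[{"offset":[0.004,0.02,0],"dr":[0,0,0.03],"claw":0.03},{"offset":[0.004,0.02,0],"dr":[0,0,0.03],"claw":0.03},{"offset":[0,0,0.02],"dr":[0,0,0],"claw":0.03},{"offset":[0,0,0.02],"dr":[0,0,0],"claw":0.03},{"offset":[0,0,0.02],"dr":[0,0,0],"claw":0.03},{"offset":[0,0,0],"dr":[0,0,0],"claw":0.03}]'
python3 - <<'E'
from cell import cams,monitor
from h import *
s=monitor.sense();print(s["eef_pos"],s["tcp_rot"],s["ft_force"])
y=np.radians(s["tcp_rot"][2]);d=np.array([.5332,.0866])-s["eef_pos"][:2];print("d tool",d@[np.cos(y),np.sin(y)],d@[np.sin(y),-np.cos(y)])
for n in("scene","wrist"):
    c=cams.capture(n);cv2.imwrite(f"pics/{n}1.png",c["pixels"][:,:,::-1])
E
```

```text
clock: 4.67
eef_pos: [0.5382, 0.0872, 0.145]
tcp_rot: [179.5, 1.0, 137.3]
ft_force: [-0.3, -0.6, -0.2]
opening: 0.316
[0.53817658 0.08720447 0.145007  ] [179.51185966   0.97470303 137.28019706] [-0.34668299 -0.62253732 -0.15987738]
d tool 0.0032461167260721562 -0.0038202758480369824
```

View pics/wrist1.png

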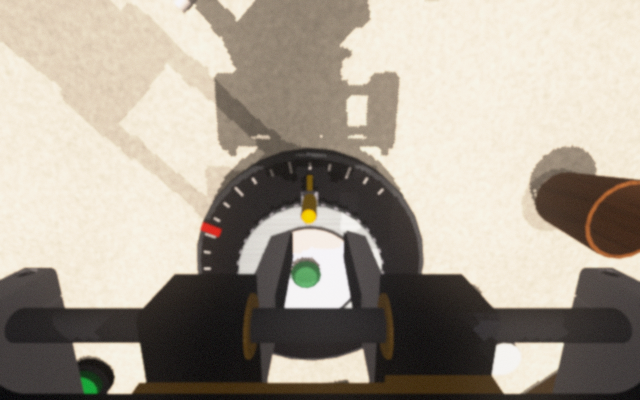

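View pics/scene1.png

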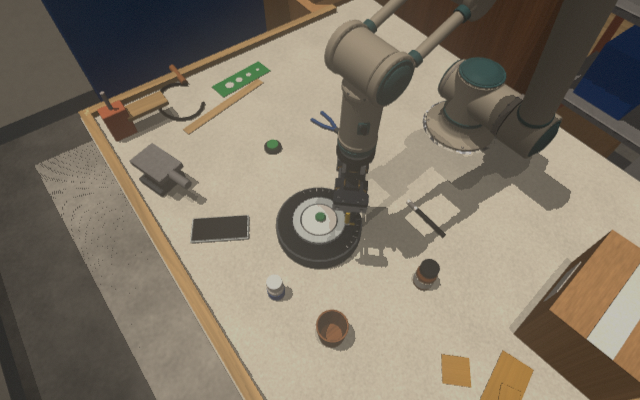

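```bash
python3 -m jog '[{"offset":[0.003,-0.004,0],"dr":[0,0,0],"claw":0.03},{"offset":[0,0,0.015],"dr":[0,0,0],"claw":0.03},{"offset":[0,0,0.01],"dr":[0,0,0],"claw":0.03},{"offset":[0,0,0.01],"dr":[0,0,0],"claw":0.03},{"offset":[0,0,0.01],"dr":[0,0,0],"claw":0.03},{"offset":[0,0,0.01],"dr":[0,0,0],"claw":0.03},{"offset":[0,0,0.01],"dr":[0,0,0],"claw":0.03},{"offset":[0,0,0],"dr":[0,0,0],"claw":0.03}]'
python3 - <<'E'
from cell import cams,monitor
from h import *
s=monitor.sense();print(s["eef_pos"],s["tcp_rot"],s["ft_force"])
y=np.radians(s["tcp_rot"][2]);d=np.array([.5332,.0866])-s["eef_pos"][:2];print("d tool",d@[np.cos(y),np.sin(y)],d@[np.sin(y),-np.cos(y)])
c=cams.capture("wrist");cv2.imwrite(f"pics/wrist2.png",c["pixels"][:,:,::-1])
E
```

```text
clock: 5.43
eef_pos: [0.5416, 0.0853, 0.0868]
tcp_rot: [178.7, 1.8, 137.2]
ft_force: [-0.9, 0.0, -0.3]
opening: 0.32
[0.5416106  0.08528156 0.08684415] [178.72906135   1.77772042 137.1979639 ] [-0.93276157  0.03177432 -0.32764992]
d tool 0.007066739155052956 -0.004747380123354186
```

View pics/wrist2.png

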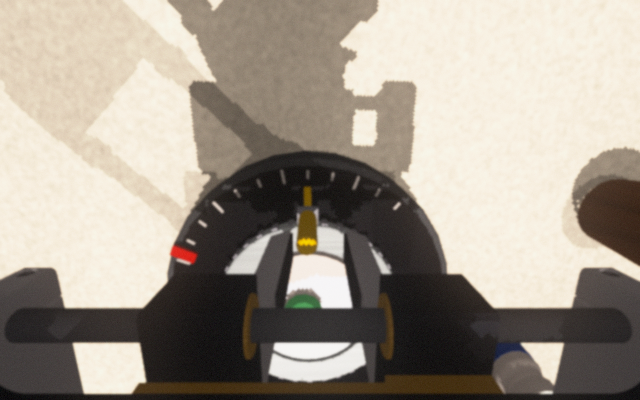

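```bash
cat >> h.py <<'E'
from scipy.spatial.transform import Rotation as Ro
def togo(s,pos,yaw):
    R=Ro.from_euler("xyz",s["tcp_rot"],degrees=True); T=Ro.from_euler("xyz",[180,0,yaw],degrees=True)
    print("pos",s["eef_pos"].round(4),"rot",s["tcp_rot"].round(1),"F",s["ft_force"].round(1),"t",round(s["clock"],2))
    print("offset",R.inv().apply(np.array(pos)-s["eef_pos"]).round(4),"dr",(R.inv()*T).as_rotvec().round(4))
C=np.array([.5843,.0386])
def arc(s,phi,z=.078,r=.07):
    a=np.radians(phi); togo(s,[C[0]+r*np.cos(a),C[1]+r*np.sin(a),z],phi)
E
python3 - <<'E'
from cell import monitor
from h import *
s=monitor.sense();arc(s,137,.08);arc(s,134)
E
```

```text
pos [0.5421 0.0853 0.0876] rot [178.7   1.8 137.2] F [0.  0.5 0.3] t 5.48
offset [ 0.0075 -0.0055  0.0073] dr [0.023  0.0318 0.0038]
pos [0.5421 0.0853 0.0876] rot [178.7   1.8 137.2] F [0.  0.5 0.3] t 5.48
offset [ 0.0075 -0.0019  0.0094] dr [0.0238 0.0312 0.0562]
```

```bash
python3 -m jog '[{"offset":[0.004,-0.003,0.004],"dr":[0.012,0.016,0],"claw":0.03},{"offset":[0.004,-0.003,0.004],"dr":[0.012,0.016,0],"claw":0.03},{"offset":[0.001,-0.001,0.001],"dr":[0.002,0.003,0],"claw":0.03}]'
python3 - <<'E'
from cell import monitor
from h import *
s=monitor.sense();arc(s,137,.08);
E
python3 -m jog '[{"offset":[0,-0.0037,0],"dr":[0,0,-0.052],"claw":0.03},{"offset":[0,-0.0037,0],"dr":[0,0,-0.052],"claw":0.03},{"offset":[0,-0.0037,0],"dr":[0,0,-0.052],"claw":0.03},{"offset":[0,-0.0037,0],"dr":[0,0,-0.052],"claw":0.03},{"offset":[0,-0.0037,0],"dr":[0,0,-0.052],"claw":0.03}]'
python3 - <<'E'
from cell import monitor
from h import *
s=monitor.sense();arc(s,152,.08);
E
```

```text
clock: 5.73
eef_pos: [0.531, 0.0864, 0.0786]
tcp_rot: [-179.8, -0.3, 137.2]
ft_force: [0.9, -0.2, 0.3]
opening: 0.321
pos [0.531  0.0864 0.0786] rot [-179.8   -0.3  137.2] F [ 0.9 -0.2  0.3] t 5.73
offset [-0.0016  0.0013 -0.0014] dr [-0.0039 -0.0049  0.0039]
clock: 6.15
eef_pos: [0.5212, 0.0725, 0.0787]
tcp_rot: [-180.0, -0.4, 152.8]
ft_force: [0.4, 1.5, -1.1]
opening: 0.318
pos [0.5212 0.0725 0.0787] rot [-180.    -0.4  152.8] F [ 0.4  1.5 -1.1] t 6.15
offset [-0.0016 -0.0003 -0.0013] dr [-0.0003 -0.0064  0.0136]
```

```bash
python3 -m jog '[{"offset":[-0.001,-0.0037,-0.001],"dr":[0,0,-0.052],"claw":0.03},{"offset":[0,-0.0037,0],"dr":[0,0,-0.052],"claw":0.03},{"offset":[0,-0.0037,0],"dr":[0,0,-0.052],"claw":0.03},{"offset":[0,-0.0037,0],"dr":[0,0,-0.052],"claw":0.03},{"offset":[0,-0.0037,0],"dr":[0,0,-0.052],"claw":0.03},{"offset":[0,-0.0037,0],"dr":[0,0,-0.052],"claw":0.03},{"offset":[0,-0.0037,0],"dr":[0,0,-0.052],"claw":0.03}]'
python3 - <<'E'
from cell import monitor,cams
from h import *
s=monitor.sense();arc(s,174,.08);
c=cams.capture("wrist");cv2.imwrite(f"pics/wrist3.png",c["pixels"][:,:,::-1])
E
```

```text
clock: 6.73
eef_pos: [0.5149, 0.0497, 0.0806]
tcp_rot: [179.5, -0.3, 174.6]
ft_force: [-0.2, 0.9, -1.2]
opening: 0.32
pos [0.5149 0.0497 0.0806] rot [179.5  -0.3 174.6] F [-0.2  0.9 -1.2] t 6.73
offset [-0.0002 -0.0038  0.0006] dr [ 0.0089 -0.0053  0.0109]
```

View pics/wrist3.png

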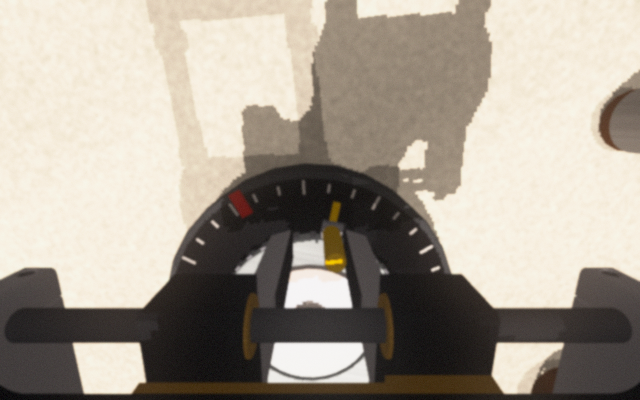

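```bash
cat >> h.py <<'E'
def angs(c):
    h=cv2.cvtColor(c["pixels"],cv2.COLOR_RGB2HSV)
    m1=cv2.inRange(h,(0,150,80),(5,255,255))|cv2.inRange(h,(174,150,80),(180,255,255)); m2=cv2.inRange(h,(16,170,80),(34,255,255))
    for nm,m,lo,hi in(("red",m1,.087,.112),("ptr",m2,.079,.093)):
        P=[]
        for v,u in np.argwhere(m):
            p=onplane(c,(u,v),.05)[:2]-C; r=np.hypot(*p)
            if lo<r<hi: P.append((r,np.degrees(np.arctan2(p[1],p[0]))%360))
        P=np.array(P); print(nm,len(P),"r",P[:,0].min().round(3),P[:,0].max().round(3),"ang",P[:,1].mean().round(2),P[:,1].min().round(1),P[:,1].max().round(1)) if len(P) else print(nm,"none")
E
python3 - <<'E'
from cell import monitor,cams
from h import *
angs(cams.capture("wrist"))
c=cams.capture("top");angs(c);print(ring(c,C))
c=cams.capture("scene");angs(c);print(ring(c,C))
E
```

```text
red 307 r 0.091 0.109 ang 203.67 201.3 206.2
ptr 117 r 0.079 0.09 ang 164.48 162.8 166.3
red none
ptr none
(array([0.55590892, 0.0655936 ]), np.float64(0.05123883595836213))
red none
ptr none
(array([0.58423062, 0.03888305]), np.float64(0.06604874958115056))
```

```bash
python3 -m jog '[{"offset":[0,-0.0037,0],"dr":[0,0,-0.052],"claw":0.03},{"offset":[0,-0.0037,0],"dr":[0,0,-0.052],"claw":0.03},{"offset":[0,-0.0037,0],"dr":[0,0,-0.052],"claw":0.03},{"offset":[0,-0.0037,0],"dr":[0,0,-0.052],"claw":0.03},{"offset":[0,-0.0037,0],"dr":[0,0,-0.052],"claw":0.03},{"offset":[0,-0.0037,0],"dr":[0,0,-0.052],"claw":0.03},{"offset":[0,-0.0037,0],"dr":[0,0,-0.052],"claw":0.03},{"offset":[0,-0.0037,0],"dr":[0,0,-0.052],"claw":0.03},{"offset":[0,-0.0037,0],"dr":[0,0,-0.052],"claw":0.03},{"offset":[0,-0.0037,0],"dr":[0,0,-0.052],"claw":0.03}]'
python3 - <<'E'
from cell import monitor,cams
from h import *
s=monitor.sense();arc(s,205,.08);angs(cams.capture("wrist"))
E
```

```text
clock: 7.77
eef_pos: [0.5183, 0.0182, 0.0805]
tcp_rot: [178.9, -0.1, -155.0]
ft_force: [-0.8, 1.6, 1.3]
opening: 0.32
pos [0.5183 0.0182 0.0805] rot [ 1.789e+02 -1.000e-01 -1.550e+02] F [-0.8  1.6  1.3] t 7.77
offset [ 0.0015 -0.0094  0.0004] dr [ 0.0186 -0.0013 -0.0004]
red 293 r 0.092 0.109 ang 203.7 201.5 206.0
ptr 123 r 0.079 0.091 ang 190.66 188.9 192.4
```

```bash
python3 -m jog '[{"offset":[0.0005,-0.0035,0],"dr":[0.018,0,-0.03],"claw":0.03},{"offset":[0.0005,-0.0035,0],"dr":[0,0,-0.03],"claw":0.03},{"offset":[0.0005,-0.0035,0],"dr":[0,0,-0.03],"claw":0.03},{"offset":[0,0,0],"dr":[0,0,0],"claw":0.03}]'
python3 - <<'E'
from cell import monitor,cams
from h import *
s=monitor.sense();arc(s,210,.08);angs(cams.capture("wrist"))
E
```

```text
clock: 8.15
eef_pos: [0.5217, 0.0082, 0.0805]
tcp_rot: [-179.9, -0.1, -149.7]
ft_force: [0.0, -0.2, 0.2]
opening: 0.318
pos [0.5217 0.0082 0.0805] rot [-1.799e+02 -1.000e-01 -1.497e+02] F [ 0.  -0.2  0.2] t 8.15
offset [ 0.0006 -0.0049  0.0006] dr [-0.0016 -0.0014  0.005 ]
red 297 r 0.091 0.109 ang 203.7 201.5 205.9
ptr 127 r 0.079 0.091 ang 199.38 197.6 201.2
```

```bash
python3 -m jog '[{"offset":[0,-0.0025,0],"dr":[0,0,0],"claw":0.03},{"offset":[0,-0.002,0],"dr":[0,0,0],"claw":0.03},{"offset":[0,0,0],"dr":[0,0,0],"claw":0.03}]'
python3 - <<'E'
from cell import monitor,cams
from h import *
s=monitor.sense();arc(s,210,.08);c=cams.capture("wrist");angs(c)
cv2.imwrite(f"pics/wrist4.png",c["pixels"][:,:,::-1])
E
```

```text
clock: 8.45
eef_pos: [0.523, 0.005, 0.0805]
tcp_rot: [-179.9, -0.2, -149.9]
ft_force: [0.2, -0.6, -0.6]
opening: 0.319
pos [0.523  0.005  0.0805] rot [-179.9   -0.2 -149.9] F [ 0.2 -0.6 -0.6] t 8.45
offset [ 0.0001 -0.0015  0.0005] dr [-0.001  -0.0028  0.0025]
red 292 r 0.092 0.109 ang 203.72 201.5 206.0
ptr 126 r 0.079 0.091 ang 202.0 200.2 203.8
```

View pics/wrist4.png

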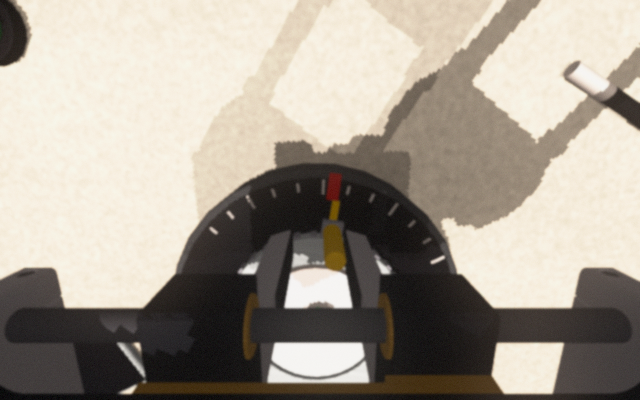

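```bash
python3 -m jog '[{"offset":[0,-0.0025,0],"dr":[0,0,0],"claw":0.03},{"offset":[0,0,0],"dr":[0,0,0],"claw":0.03}]'
python3 - <<'E'
from cell import monitor,cams
from h import *
s=monitor.sense();arc(s,210,.08);c=cams.capture("wrist");angs(c)
E
```

```text
clock: 8.67
eef_pos: [0.5242, 0.0028, 0.0805]
tcp_rot: [-179.9, -0.2, -149.9]
ft_force: [0.3, -1.0, 0.2]
opening: 0.318
pos [0.5242 0.0028 0.0805] rot [-179.9   -0.2 -149.9] F [ 0.3 -1.   0.2] t 8.67
offset [0.     0.001  0.0005] dr [-0.0009 -0.0029  0.0023]
red 287 r 0.091 0.109 ang 203.67 201.5 205.9
ptr 125 r 0.079 0.091 ang 204.07 202.3 205.9
```

```bash
python3 -m jog '[{"offset":[0,0.005,0],"dr":[0,0,0],"claw":0.035},{"offset":[0,0,-0.01],"dr":[0,0,0],"claw":0.035},{"offset":[0,0,-0.02],"dr":[0,0,0],"claw":0.035},{"offset":[0,0,-0.02],"dr":[0,0,0],"claw":0.035},{"offset":[0,0,-0.02],"dr":[0,0,0],"claw":0.035},{"offset":[0,0,-0.02],"dr":[0,0,0],"claw":0.035},{"offset":[0,0,0],"dr":[0,0,0],"claw":0}]'
python3 - <<'E'
from cell import monitor,cams
from h import *
c=cams.capture("wrist");angs(c)
cv2.imwrite(f"pics/wrist5.png",c["pixels"][:,:,::-1])
h=cv2.cvtColor(c["pixels"],cv2.COLOR_RGB2HSV);m=cv2.inRange(h,(45,120,50),(80,255,255));k,l,st,ce=cv2.connectedComponentsWithStats(m)
for i in range(1,k):
    if st[i,4]>30: print(st[i],ce[i],onplane(c,ce[i],.022),onplane(c,ce[i],.068))
s=monitor.sense();togo(s,[.5252,-.269,.12],-150)
E
```

```text
clock: 9.3
eef_pos: [0.5225, 0.0078, 0.1766]
tcp_rot: [-179.8, -0.1, -149.9]
ft_force: [0.6, -0.2, 0.2]
opening: 0.335
red 137 r 0.092 0.109 ang 203.75 201.5 206.0
ptr 59 r 0.079 0.091 ang 204.26 202.6 205.9
[  50   31   36   39 1101] [67.14259764 49.74296094] [ 0.52452474 -0.27185345  0.022     ] [ 0.51561857 -0.23836883  0.068     ]
[306 257  20  15 152] [315.43421053 264.49342105] [0.59877801 0.04721553 0.022     ] [0.57965216 0.0367858  0.068     ]
pos [0.5215 0.0079 0.1749] rot [-179.9   -0.2 -149.9] F [-0.2  0.7 -0.4] t 9.35
offset [ 0.1356 -0.2413  0.0557] dr [-0.0014 -0.0033  0.0022]
```

View pics/wrist5.png

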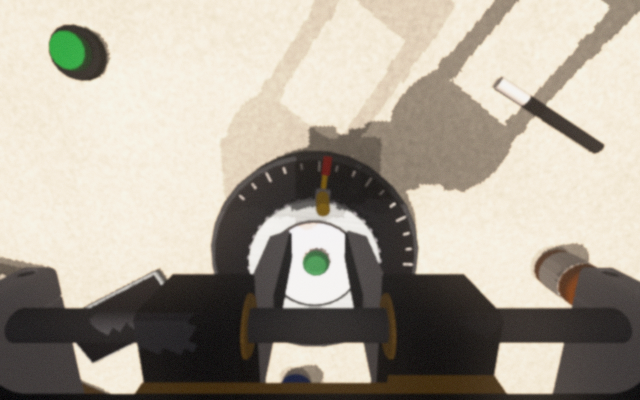

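```bash
python3 -m jog '[{"offset":[0,0,0],"dr":[0,0,0.12],"claw":0},{"offset":[0,0,0],"dr":[0,0,0.12],"claw":0},{"offset":[0,0,0],"dr":[0,0,0.12],"claw":0},{"offset":[0,0,0],"dr":[0,0,0.12],"claw":0},{"offset":[0,0,0],"dr":[0,0,0.12],"claw":0},{"offset":[0,0,0],"dr":[0,0,0.12],"claw":0},{"offset":[0,0,0],"dr":[0,0,0.12],"claw":0},{"offset":[0,0,0],"dr":[0,0,0.12],"claw":0}]'
python3 - <<'E'
from cell import monitor
from h import *
s=monitor.sense();togo(s,[.525,-.270,.14],155)
E
```

```text
clock: 10.02
eef_pos: [0.5165, 0.0087, 0.1682]
tcp_rot: [-179.6, -0.5, 153.0]
ft_force: [-0.0, 0.2, -0.7]
opening: 0.003
pos [0.5165 0.0087 0.1682] rot [-179.6   -0.5  153. ] F [-0.   0.2 -0.7] t 10.02
offset [-0.1346 -0.2442  0.0287] dr [-0.0074 -0.0097 -0.0357]
```

```bash
python3 -m jog '[{"offset":[-0.0165,-0.030,0],"dr":[0,0,0],"claw":0},{"offset":[-0.0165,-0.030,0],"dr":[0,0,0],"claw":0},{"offset":[-0.0165,-0.030,0],"dr":[0,0,0],"claw":0},{"offset":[-0.0165,-0.030,0],"dr":[0,0,0],"claw":0},{"offset":[-0.0165,-0.030,0],"dr":[0,0,0],"claw":0},{"offset":[-0.0165,-0.030,0],"dr":[0,0,0],"claw":0},{"offset":[-0.0165,-0.030,0.01],"dr":[0,0,0],"claw":0},{"offset":[-0.0165,-0.030,0.015],"dr":[0,0,0],"claw":0},{"offset":[0,0,0],"dr":[0,0,0],"claw":0}]'
python3 - <<'E'
from cell import monitor,cams
from h import *
s=monitor.sense();togo(s,[.525,-.270,.06],155)
for n in("wrist","top","scene"):
    c=cams.capture(n)
    if n=="top":
        angs(c);print(ring(c,C))
        cv2.imwrite("pics/top6.png",cv2.resize(c["pixels"][120:320,240:500,::-1],None,fx=3,fy=3))
    h=cv2.cvtColor(c["pixels"],cv2.COLOR_RGB2HSV);m=cv2.inRange(h,(45,120,50),(80,255,255));k,l,st,ce=cv2.connectedComponentsWithStats(m)
    for i in range(1,k):
        if st[i,4]>15: print(n,st[i],ce[i],onplane(c,ce[i],.022))
E
```

```text
clock: 10.77
eef_pos: [0.5193, -0.2719, 0.1313]
tcp_rot: [-179.5, -1.3, 153.1]
ft_force: [-0.5, 0.6, -0.4]
opening: 0.001
pos [ 0.5193 -0.2719  0.1313] rot [-179.5   -1.3  153.1] F [-0.5  0.6 -0.4] t 10.77
offset [-0.0058  0.0048  0.0712] dr [-0.0078 -0.0222 -0.0329]
wrist [ 303  189   38   37 1069] [321.4565014  207.22076707] [ 0.52429493 -0.27238263  0.022     ]
wrist [   0  217   44   63 1207] [ 14.43910522 250.57995029] [ 0.42835567 -0.55926545  0.022     ]
wrist [ 60 285  20  24 224] [ 68.19196429 299.72321429] [ 0.49501588 -0.54462372  0.022     ]
red 29 r 0.091 0.108 ang 203.22 201.2 205.4
ptr none
(array([0.58464503, 0.03809154]), np.float64(0.06614279623419143))
top [433 208  15  11 113] [439.30973451 213.14159292] [ 0.5198263  -0.26948221  0.022     ]
top [ 565  232   39   59 1475] [583.6840678  262.95050847] [ 0.40316535 -0.58801309  0.022     ]
```

View pics/top6.png

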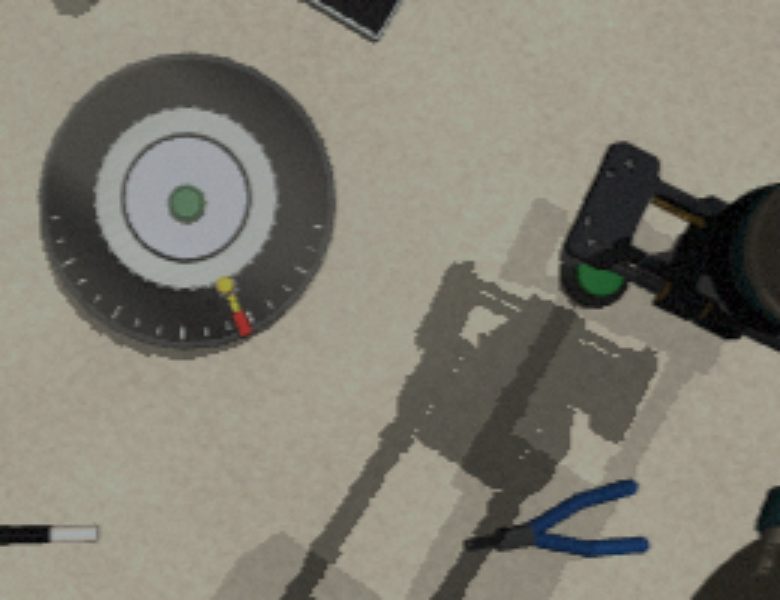

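```bash
python3 -m jog '[{"offset":[-0.006,0.005,0.02],"dr":[-0.008,-0.022,0],"claw":0},{"offset":[0,0,0.025],"dr":[0,0,0],"claw":0},{"offset":[0,0,0.025],"dr":[0,0,0],"claw":0},{"offset":[0,0,0.015],"dr":[0,0,0],"claw":0},{"offset":[0,0,0],"dr":[0,0,0],"claw":0}]'
python3 - <<'E'
from cell import monitor
from h import *
s=monitor.sense();togo(s,[.525,-.270,.022],155)
E
```

```text
clock: 11.33
eef_pos: [0.5301, -0.256, 0.0501]
tcp_rot: [179.6, 0.4, 153.7]
ft_force: [-0.6, 1.3, -0.9]
opening: 0.007
pos [ 0.5301 -0.256   0.0501] rot [179.6   0.4 153.7] F [-0.6  1.3 -0.9] t 11.33
offset [-0.0014 -0.015   0.028 ] dr [ 0.0062  0.0073 -0.0228]
```

```bash
python3 -m jog '[{"offset":[-0.001,-0.0145,0],"dr":[0.006,0.007,0],"claw":0},{"offset":[0,0,0],"dr":[0,0,0],"claw":0},{"offset":[0,0,0.015],"dr":[0,0,0],"claw":0},{"offset":[0,0,0],"dr":[0,0,0],"claw":0}]'
python3 - <<'E'
from cell import monitor
from h import *
s=monitor.sense();togo(s,[.525,-.270,.022],155)
E
```

```text
clock: 11.67
eef_pos: [0.5262, -0.268, 0.0389]
tcp_rot: [-180.0, 0.2, 154.0]
ft_force: [-1.0, 1.1, 0.2]
opening: 0.004
pos [ 0.5262 -0.268   0.0389] rot [-180.     0.2  154. ] F [-1.   1.1  0.2] t 11.67
offset [ 0.0003 -0.0023  0.0169] dr [-0.0006  0.0041 -0.0176]
```

```bash
python3 -m jog '[{"offset":[0,-0.002,0.008],"dr":[0,0,0],"claw":0},{"offset":[0,0,0.006],"dr":[0,0,0],"claw":0},{"offset":[0,0,0.004],"dr":[0,0,0],"claw":0},{"offset":[0,0,0.003],"dr":[0,0,0],"claw":0},{"offset":[0,0,0.003],"dr":[0,0,0],"claw":0}]'
python3 -m jog '[{"offset":[0,0,0.003],"dr":[0,0,0],"claw":0}]'
```

```text
clock: 12.08
eef_pos: [0.5283, -0.2719, 0.0185]
tcp_rot: [-179.9, 0.7, 154.0]
ft_force: [-0.2, 0.5, 3.6]
opening: 0.007
clock: 12.17
eef_pos: [0.5283, -0.2719, 0.0159]
tcp_rot: [-179.9, 0.7, 154.0]
ft_force: [-3.1, 2.5, 22.4]
opening: 0.007
```

```bash
python3 -m jog '[{"offset":[0,0,0.001],"dr":[0,0,0],"claw":0},{"offset":[0,0,0],"dr":[0,0,0],"claw":0}]'
python3 -m jog '[{"offset":[0,0,-0.01],"dr":[0,0,0],"claw":0},{"offset":[0,0,-0.02],"dr":[0,0,0],"claw":0},{"offset":[0,0,-0.03],"dr":[0,0,0],"claw":0},{"offset":[0,0,-0.03],"dr":[0,0,0],"claw":0},{"offset":[0,0,-0.03],"dr":[0,0,0],"claw":0},{"offset":[0,0,0],"dr":[0,0,0],"claw":0},{"offset":[0,0,0],"dr":[0,0,0],"claw":0}]'
python3 - <<'E'
from cell import monitor,cams
from h import *
print(monitor.sense()["ft_force"])
c=cams.capture("top");angs(c);print(ring(c,C))
cv2.imwrite("pics/top7.png",cv2.resize(c["pixels"][90:320,160:500,::-1],None,fx=2,fy=2))
c=cams.capture("scene");print(ring(c,C));cv2.imwrite("pics/scene7.png",c["pixels"][:,:,::-1])
c=cams.capture("wrist");cv2.imwrite("pics/wrist7.png",c["pixels"][:,:,::-1])
E
```

```text
clock: 12.33
eef_pos: [0.5283, -0.2719, 0.0169]
tcp_rot: [-179.9, 0.7, 154.0]
ft_force: [-1.6, 1.7, 4.3]
opening: 0.003
clock: 12.92
eef_pos: [0.5273, -0.2713, 0.1435]
tcp_rot: [-179.9, 0.8, 154.0]
ft_force: [-1.1, -0.1, -1.8]
opening: 0.006
[-1.12838421 -0.10550862 -1.76394386]
red 29 r 0.091 0.108 ang 203.22 201.2 205.4
ptr none
(array([0.58443901, 0.03811962]), np.float64(0.06600316827602051))
(array([0.58396305, 0.03895795]), np.float64(0.066229545301846))
```

View pics/top7.png

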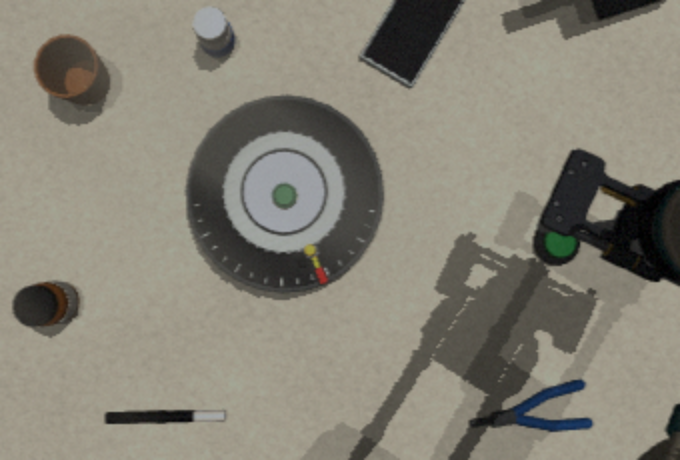

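View pics/wrist7.png

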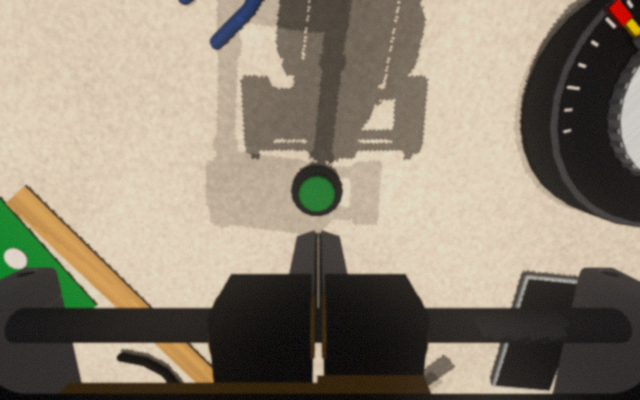

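Run:
```python
from cell import ticket
print(ticket.finish_job())
```

```text
the job is handed in; nothing more can be done
None
```

I pushed the iris lever around to the red mark, pressed the lamp switch and released it, and handed the job in at about 13 s. No verdict is reported.

- **Pointer:** I moved it about 67° counter-clockwise with the fingertips on either side of the lever. My last angle measurement, from the wrist camera after backing off, put the pointer about 0.5° past the mark. That is roughly 0.8 mm at the tip, against the 4.5 mm allowed. In the final top view the pointer still lies on the mark. The colour measurement could not pick out the pointer there, so that last check is by eye only.
- **Switch:** The button bottomed out at about 22 N, with the fingertips at 15.9 mm against its 22 mm top. I held it for about two more control rows (0.17 s), though the force dropped to 4.3 N by the end of that hold. The wrist picture shows the fingers clear of the button afterwards, and the button looks up.
- **Light base:** The ring centre measured in the top and scene cameras is within 0.5 mm of where it started.
- **Stone and other things:** In the top view the stone is still in the middle of the window. The jar, flux, phone, pliers, pen and cup look unmoved; I judged this by eye and did not measure them again.

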